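Put the magnifier away in the instrument drawer

TASK

Lift the orange magnifier up and off its hook on the sloping tool rack, set it down flat on the floor of the open drawer before letting go of it, then slide the drawer gently but fully shut, past its catch, without ramming it or pressing hard. Leave the brush and the mirror hanging on the rack and the white dispenser bottle standing where it is.

Things in the scene. Friction and masses are not known exactly. Their poses are not given: they have to be found in the camera images.
- rack: Fixed sloping tool rack. Origin on the table; x level, from its low front edge to its high back (yaw about pi: its back is to the robot), y along its width, z up. The board (200 mm along the slope, 270 wide) rises towards +x at 35 degrees from level; middle of the face at (-80, 0, 105) mm. Upturned hooks at y = -85, 0, +85 mm, one tool on each, lying on the board; which hangs where varies.
- hook0 (a point): Hook at rack y = -85 mm: 7 mm rod standing 22 mm out, square to the sloping face, 65 mm up the slope from its middle, ending in a lip turned 10 mm up the slope (4 mm farther out). This point: on the rod's axis, 11 mm off the face; axes as the rack's. To come free a tool must slide 11 to 18 mm up the slope, then be drawn over 35 mm away from the face.
- hook1 (a point): The same at rack y = 0.
- hook2 (a point): The same at rack y = +85 mm.
- magnifier: Orange hand magnifier, pale round lens, 124 x 48 x 14 mm, 110 g. Origin mid-length on its underside; x along it, z thickness. Loop: x 62 to 26 mm, 26 wide, opening 26 x 16, z 2 to 10. Handle: x 28 to -15 mm, 18 wide, z 0 to 14. Lens frame: 48 across, 12 thick, centre x = -38 mm. On the rack x points up the slope, z squarely out of the board, its underside lies on the board.
- mirror: Bystander: inspection mirror with black handle and loop like the magnifier's, square 44 mm silvery head. Same origin and axes.
- brush: Bystander: brush with green handle and loop like the magnifier's, beige bristles, 34 mm wide. Same origin and axes.
- dispenser: Bystander: standing white bottle with blue cap, 56 mm across, 130 mm high, loose. Origin: centre of its underside.
- unit: Cream drawer unit, 250 x 270 mm, 85 high. A grey light controller on it (236 wide, 88 to 150 mm above the table) overhangs the shut drawer's front by 8 mm: an upright gripper meets it too early; tilted 35 to 45 degrees, fingers pointing into the unit, it clears. Origin: on the table under the shut front's middle; x into the unit (yaw near pi: it opens away from the robot).
- drawer_front (a point): Middle of the outer face of the drawer's blue flat front (244 mm wide, 70 mm high, from 8 to 78 mm above the table; no handle), 43 mm above the table; axes as the unit's.
- drawer_in (a point): Point on the drawer's floor, 13.5 mm above the table, 80 mm behind the front's outer face, 26 mm to -y of its middle; axes as the unit's. Free white floor: x -68 to +165 mm, y -80 to +80 mm from here; walls 40 mm high, 5 thick (front 12). A fixed black insert with eyepieces, 40 mm high, fills the +y side. Only the part standing out of the unit is open from above. It opens towards -x.
- drawer (a joint): How far the drawer is open, m: 0 is fully shut, at most 0.19. It runs with 1 to 3 N of drag; at 16 to 8 mm open a spring catch resists with about 10 N and a drawer left there stays ajar; below 8 mm the catch pulls it in, up to a hard stop at 0.
Things that resemble listed ones, but are neither listed nor needed, are in the scene too. There is more than one size of the magnifier; the one meant has the size given above.

How it is judged:
On the way, in this order (a step that is already met when the one before it is completed fails the run):
1. the magnifier is off its hook, held in the fingers, more than 60 mm from where it hung (distance of magnifier from where it was at the start of the episode above 0.06 m and contact force between the fingers and magnifier above 0.5 N), for 0.1 s.
2. the magnifier is flat and down on the floor of the open drawer, still in the fingers (x of magnifier in the frame of drawer_in between -0.06 and 0.16 m and y of magnifier in the frame of drawer_in between -0.085 and 0.085 m and z of magnifier in the frame of drawer_in between -0.006 and 0.02 m and (angle between magnifier's own z axis and vertical below 0.2 rad or angle between magnifier's own z axis and vertical above 2.94 rad) and contact force between the fingers and magnifier above 0.2 N and value of joint drawer above 0.1 m), for 0.05 s.
3. the magnifier lies released and at rest, flat in the drawer, which is still open (x of magnifier in the frame of drawer_in between -0.06 and 0.16 m and y of magnifier in the frame of drawer_in between -0.085 and 0.085 m and z of magnifier in the frame of drawer_in between -0.006 and 0.02 m and (angle between magnifier's own z axis and vertical below 0.2 rad or angle between magnifier's own z axis and vertical above 2.94 rad) and contact force between the fingers and magnifier below 0.05 N and linear speed of magnifier below 0.03 m/s and value of joint drawer above 0.05 m), for 0.2 s.
At the end, for the whole second after the job is handed in: The drawer is fully shut (open less than 3 mm) with the magnifier lying flat (within 0.2 rad, either face up) and at rest on the drawer's floor, and the mirror, brush and dispenser are within 25 mm of where they started, the dispenser upright (x of magnifier in the frame of drawer_in between -0.06 and 0.16 m and y of magnifier in the frame of drawer_in between -0.085 and 0.085 m and z of magnifier in the frame of drawer_in between -0.006 and 0.02 m and (angle between magnifier's own z axis and vertical below 0.2 rad or angle between magnifier's own z axis and vertical above 2.94 rad) and value of joint drawer below 0.003 m and linear speed of magnifier below 0.02 m/s and distance of each of mirror, brush, dispenser from where it was at the start of the episode below 0.025 m and angle between dispenser's own z axis and vertical below 0.15 rad); the robot touches nothing.
It fails at once if the mirror or the brush is knocked or pulled from its place (25 mm) (distance of any of mirror, brush from where it was at the start of the episode above 0.025 m).
It fails at once if the dispenser is moved by more than 25 mm or tipped (distance of dispenser from where it was at the start of the episode above 0.025 m or angle between dispenser's own z axis and vertical above 0.3 rad).
It fails at once if the magnifier is dropped (falls faster than 0.8 m/s out of the fingers) (linear speed of magnifier above 0.8 m/s and contact force between the fingers and magnifier below 0.05 N).
It fails at once if the drawer is slammed (shut at more than 0.4 m/s) (velocity of joint drawer below -0.4 m/s).
It fails at once if the drawer is pressed with more than 40 N (contact force between the fingers and drawer above 40 N).
It also fails if it takes over 64 s, if anything falls off the work surface, if the arm or the gripper's body presses on something with over 40 N, if the wrist force passes 120 N, or if a joint passes its speed limit or range.

ROBOT

A 7-joint arm with a two-finger parallel gripper is mounted at the origin on the work surface. World frame = base frame: x ahead of the robot, y to its left, z up, the work surface at z = 0. Lengths are in m, angles in rad, forces in N, time in s.
With the tool pointing down it reaches from about 0.35 to 0.9 m from the base axis. Payload 8.1 kg.
Tool frame: the origin (TCP) lies at the very end of the fingers, on their centre line; the grasp point (between the pads) lies 19 mm behind it; z points along the fingers, y is the line along which they close (so a half turn about z gives the same grasp; the last joint's range is limited). The gripper opens to 92 mm and grips with 3 to 60 N. Pads are 19 mm wide; open, the fingers measure 130 mm over their backs; the gripper's body (75 mm by 190 mm) begins 47 mm behind the grasp point.
Start: joints at [1.124, 0.434, 0.025, 1.573, -0.012, 1.134, -0.075], TCP at [0.211, -0.588, 0.227] pointing down, gripper open.
Joint ranges: [-2.62, 2.62], [-0.44, 2.09], [-1.27, 1.32], [0.08, 2.57], [-1.32, 4.46], [0.12, 2], [-2.74, 2.74]. Speed limits (rad/s): [2.22, 2.22, 3.01, 3.01, 3.14, 3.14, 3.14].

INTERFACE

Orientations are given as a rotation vector (axis times angle).
In Python, from cell import arm gives the robot as it stands.
- The arm moves only by the tool carry_out, never from a script. Its argument "commands" is a list of rows, each a list of 7 numbers: the opening, from 0 (shut) to 1 (fully open), then the shift along the tool's x, y, z each as a share of 0.025 m, from -1 to 1, then the turn, a rotation vector about the tool's x, y, z each as a share of 0.1 rad, from -1 to 1. A call has 1 to 8 rows; each row shifts and turns the commanded pose from where the row before left it, along the tool's axes as they then stand; what a row does not reach is not made up. A row lasts 1/10 s, in which the tool goes at most 50 mm and 8.59 degrees, less where a joint would pass 70% of its speed; a pose out of reach is approached as far as the arm can. A call with a number of a shift or a turn outside -1 to 1 is refused whole. A call with a gripper value outside its range is refused whole. The fingers move at their own pace and stop on an object; "squeeze" is the grip in N (left out, the last holds). Time passes only in rows, so rows that do not move let the fingers close. It gives the time, the measured TCP pose, the force, the opening and the grip force at its end, in the units of the state.
- arm.observe(): the state, without advancing time (a new reading comes with each control period).
- arm.get_image(name): name is "side" or "top" or "wrist"; returns a dict with "pixels" (480x640x3 uint8, red, green, blue), "range_z" (480x640 float32, m along the optical axis (not along the pixel's ray), 0 where there is no reading), "mtx" (3x3 intrinsics, pixels), "R" (3x3) and "t" (3): a world point X has camera coordinates R X + t; the wrist camera has in their place "tool_from_camera" (4x4, takes a point from camera to tool coordinates, whose origin is the TCP and whose axes are the flange's). Camera axes: x right, y down, z forward; pixel columns grow to the right and rows downward; lengths in m; the calibration is good to about 2 mm. A picture is of the moment at which its call begins: read the wrist's pose just before it.
- arm.sign_off(): hands the job in; it is judged then, once.
The state is a dict: "clock": time; "joints": joint angles; "dq": joint speeds; "joint_efforts": joint torques, N m; "position": TCP position; "ee_rot": TCP orientation; "force": force on the tool from outside, world axes, zero at the start; "ft_torque": the same for the moment, N m; "width": opening from 0.0 (shut) to 1.0 (fully open); "gripper_force": force on a finger pad.
Only numpy, scipy, OpenCV 4.12 (cv2) and the standard library are available. Lean on these libraries where they do the work, as an engineer would, in place of code of your own. Each camera call takes 0.05 s, during which the arm holds its last target. There are 200 camera calls.

## Working session

There is one attempt and no reset: what is moved stays moved. The work goes in short steps, Python scripts to look and compute and a tool call to move; the robot and the scene stay as the last step left them, time stands still between calls to the robot, and variables do not carry over. Pictures are saved under pics/ and viewed, at most 10 in all, crops included, and the job is handed in when it is done.

Besides the shell and the picture viewer there is one more tool, called as name([rows], argument=value, ...), one row to a line, values as JSON. carry_out: Moves the arm, as the interface text tells. Shift numbers are shares of 0.025 m and turn numbers shares of 0.1 rad, none past 1 either way. Its arguments: {"type":"object","properties":{"commands":{"type":"array"},"squeeze":{"type":"number"}},"required":["commands"]}

```bash
mkdir -p pics; ls; cat > h.py <<'E'
import numpy as np, cv2
from cell import arm
from scipy.spatial.transform import Rotation as Rn
def cam(name):
    s=arm.observe(); d=arm.get_image(name)
    K=np.array(d["mtx"])
    if name=="wrist":
        T=np.array(d["tool_from_camera"]); R=Rn.from_rotvec(s["ee_rot"]).as_matrix()
        M=np.eye(4); M[:3,:3]=R; M[:3,3]=s["position"]; W=M@T
    else:
        W=np.eye(4); W[:3,:3]=np.array(d["R"]).T; W[:3,3]=-W[:3,:3]@np.array(d["t"])
    return d["pixels"],d["range_z"],K,W
def save(name,fn):
    p,z,K,W=cam(name); np.savez(f"pics/{fn}.npz",p=p,z=z,K=K,W=W); cv2.imwrite(f"pics/{fn}.png",p[:,:,::-1])
def load(fn):
    d=np.load(f"pics/{fn}.npz"); return d["p"],d["z"],d["K"],d["W"]
def pt(fn,u,v):
    p,z,K,W=load(fn); r=z[v-1:v+2,u-1:u+2]; r=r[r>0]; zz=np.median(r) if len(r) else np.nan
    return W[:3,:3]@(np.linalg.inv(K)@[u,v,1]*zz)+W[:3,3]
def cloud(fn):
    p,z,K,W=load(fn); v,u=np.mgrid[:480,:640]
    X=np.stack([(u-K[0,2])/K[0,0]*z,(v-K[1,2])/K[1,1]*z,z],-1)@W[:3,:3].T+W[:3,3]
    return X,p,z
E
python3 - <<'E'
from h import *
print(arm.observe())
for n in ["top","side","wrist"]:
    save(n,n+"0"); W=load(n+"0")[3]; print(n,W.round(3).tolist(), load(n+"0")[2][0,0])
E
```

```text
pics
{'clock': 0.0, 'joints': array([ 1.12440545,  0.43525914,  0.02496306,  1.57411685, -0.01156931,
        1.1340143 , -0.07510207]), 'dq': array([-0.00069404, -0.00108957, -0.00037012, -0.00164482, -0.00022709,
        0.00068665,  0.00084093]), 'joint_efforts': array([-2.51520243e-05, -6.67864037e+01,  9.85065512e-01, -3.14471555e+01,
       -6.05015131e-02,  4.26323642e-02,  1.27686194e-04]), 'position': array([ 0.21042277, -0.58794884,  0.22591478]), 'ee_rot': array([-3.09373942e+00, -5.37020413e-01,  7.09853714e-04]), 'force': array([ 0.06507634, -0.44488996, -0.21048727]), 'ft_torque': array([ 0.01344535, -0.04147067, -0.00051677]), 'gripper_force': 0.0, 'width': 1.0028417567062875}
top [[0.014, -0.998, 0.068, 0.451], [-1.0, -0.012, 0.018, 0.004], [-0.018, -0.068, -0.998, 1.085], [0.0, 0.0, 0.0, 1.0]] 451.9889849930093
side [[-0.894, -0.349, 0.28, 0.172], [-0.448, 0.695, -0.563, 0.712], [0.002, -0.629, -0.777, 1.098], [0.0, 0.0, 0.0, 1.0]] 509.94533905608245
wrist [[0.336, -0.908, -0.251, 0.277], [-0.942, -0.324, -0.089, -0.563], [-0.001, 0.267, -0.964, 0.383], [0.0, 0.0, 0.0, 1.0]] 390.12120561442794
```

View pics/top0.png

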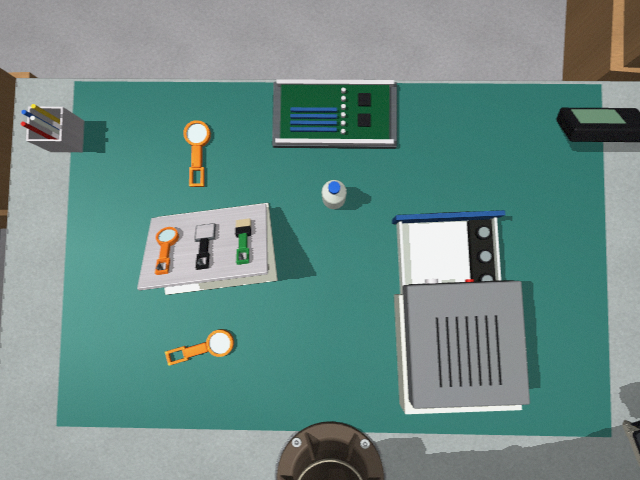

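View pics/side0.png

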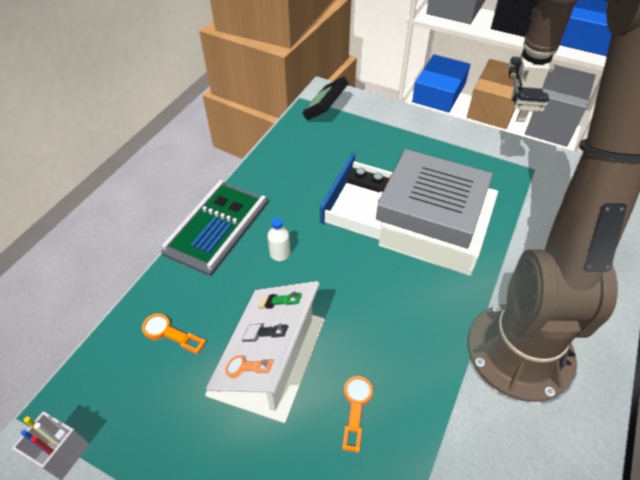

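Top: candidates for the magnifier are orange ones at (197,150) and (205,347), both lying on the table and larger, and the one hung on the rack at (165,250). Side: the same three at (170,330), (355,410) and (248,366). The black mirror (205,245) and green brush (243,240) hang beside the rack one. The bottle is at (334,194), and the drawer front's edge runs (396,218)-(504,213). My choice is the rack one; I'll measure and crop it.

```bash
cat > m.py <<'E'
from h import *
def hsv(p): return cv2.cvtColor(p,cv2.COLOR_RGB2HSV)
for fn,box in [("top0",(135,205,285,290)),("side0",(205,280,320,400))]:
    X,p,z=cloud(fn); H=hsv(p); B=np.zeros(z.shape,bool); B[box[1]:box[3],box[0]:box[2]]=1
    gray=B&(H[...,1]<40)&(H[...,2]>140)&(z>0)&(X[...,2]>.05)&(X[...,2]<.18)
    P=X[gray]
    for _ in range(4):
        c=P.mean(0); n=np.linalg.svd(P-c,full_matrices=False)[2][2]; n*=np.sign(n[2]); P=P[abs((P-c)@n)<.004] if _<3 else P
    print(fn,"plane c",c.round(4),"n",n.round(4),"tilt",np.degrees(np.arccos(n[2])).round(2),"yaw",np.degrees(np.arctan2(-n[1],-n[0])).round(2),len(P))
    up=np.array([0,0,1])-n*n[2]; up/=np.linalg.norm(up); s=np.cross(n,up)
    e=np.stack([(P-c)@up,(P-c)@s],1); print(" ext up",np.percentile(e[:,0],[.5,99.5]).round(3),"s",np.percentile(e[:,1],[.5,99.5]).round(3), "up",up.round(3),"s",s.round(3))
    for nm,mk in [("orange",(H[...,0]<22)&(H[...,1]>140)&(H[...,2]>110)),("green",(H[...,0]>45)&(H[...,0]<75)&(H[...,1]>120)),("dark",H[...,2]<70)]:
        m=B&mk&(z>0)&(X[...,2]>.06); Q=X[m]; h=(Q-c)@n; Q=Q[(h>-.005)&(h<.03)]; h=(Q-c)@n
        a=(Q-c)@up; b=(Q-c)@s
        print(" ",nm,len(Q),"mean",Q.mean(0).round(4),"up",np.percentile(a,[1,99]).round(4),"s",np.percentile(b,[1,50,99]).round(4),"h",np.percentile(h,[5,50,95]).round(4))
        if nm=="orange":
            mm=a>np.percentile(a,50); print("   handle dir", np.polyfit(a,b,1).round(4))
# table z, bottle, unit
X,p,z=cloud("top0"); 
for u,v in [(197,160),(205,347),(300,330),(334,187),(440,250),(420,250),(398,218),(450,215),(502,213),(470,340),(410,411),(500,408),(521,405),(400,300),(480,232),(166,236),(500,255)]: print((u,v),pt("top0",u,v).round(4))
E
python3 m.py
python3 - <<'E'
from h import *
a=load("top0")[0][200:300,130:290]; b=load("side0")[0][270:410,190:340]
a=cv2.resize(a,None,fx=4,fy=4,interpolation=2); b=cv2.resize(b,(428,400),interpolation=2)
a=a[:, :370]; o=np.zeros((400,800,3),np.uint8); o[:,:370]=a; o[:,372:800]=b; cv2.imwrite("pics/crop1.png",o[:,:,::-1])
E
```

```text
top0 plane c [0.5217 0.2765 0.1127] n [0.5661 0.0788 0.8205] tilt 34.86 yaw -172.08 5939
 ext up [-0.109  0.087] s [-0.135  0.131] up [-0.813 -0.113  0.572] s [ 0.138 -0.99   0.   ]
  orange 434 mean [0.5131 0.3606 0.1232] up [-0.0619  0.0612] s [-0.1087 -0.0833 -0.0642] h [0.0023 0.011  0.0155]
   handle dir [-0.0138 -0.0844]
  green 247 mean [0.52   0.1918 0.1354] up [-0.0162  0.0614] s [0.0719 0.0836 0.0947] h [0.0051 0.0112 0.0152]
  dark 423 mean [0.521  0.2547 0.1299] up [-0.0353  0.0609] s [-0.0866  0.0046  0.0986] h [0.0039 0.0125 0.022 ]
side0 plane c [0.549  0.2833 0.092 ] n [0.5495 0.0818 0.8315] tilt 33.75 yaw -171.53 2783
 ext up [-0.074  0.123] s [-0.135  0.134] up [-0.822 -0.122  0.556] s [ 0.147 -0.989  0.   ]
  orange 247 mean [0.5152 0.3672 0.1219] up [-0.0251  0.0945] s [-0.1073 -0.0883 -0.063 ] h [0.0077 0.0137 0.0171]
   handle dir [ 0.0673 -0.0903]
  green 198 mean [0.5205 0.1961 0.1339] up [0.0173 0.0953] s [0.0716 0.0812 0.0952] h [0.0064 0.0122 0.0163]
  dark 192 mean [0.526  0.2552 0.1258] up [0.0059 0.0939] s [-0.0112  0.0024  0.0979] h [0.0079 0.0135 0.0173]
(197, 160) [0.7391 0.3307 0.0172]
(205, 347) [0.2936 0.2977 0.0158]
(300, 330) [ 3.349e-01  7.620e-02 -3.000e-04]
(334, 187) [ 6.527e-01 -1.000e-04  1.299e-01]
(440, 250) [ 0.5288 -0.2528  0.0147]
(420, 250) [ 0.5284 -0.2062  0.0123]
(398, 218) [ 0.5949 -0.1444  0.0775]
(450, 215) [ 0.6028 -0.2599  0.0787]
(502, 213) [ 0.6085 -0.3753  0.0788]
(470, 340) [ 0.3361 -0.2806  0.1491]
(410, 411) [ 0.1744 -0.1702  0.0843]
(500, 408) [ 0.1843 -0.3633  0.0843]
(521, 405) [ 0.1915 -0.4082  0.0845]
(400, 300) [ 0.4126 -0.148   0.0852]
(480, 232) [ 0.5682 -0.3343  0.0538]
(166, 236) [0.5462 0.3688 0.0989]
(500, 255) [ 5.197e-01 -3.991e-01 -5.000e-04]
```

View pics/crop1.png

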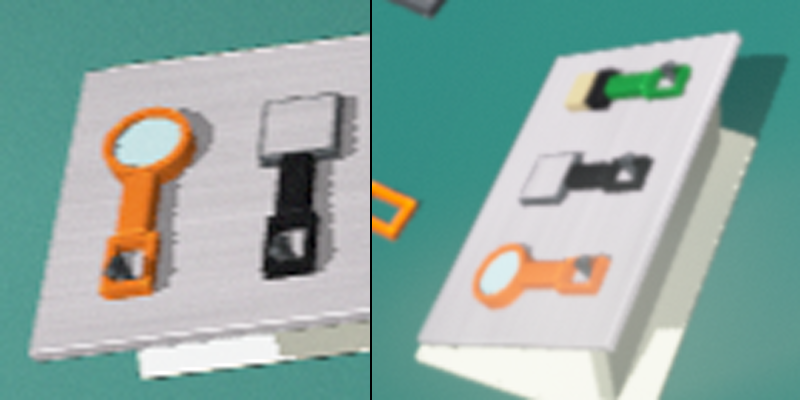

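The crop confirms the orange tool on the rack: about 123 mm long, lens 45 mm across, loop on its hook. That matches the given size. Next, a planning helper, and the drawer geometry from both views.

```bash
cat > plan.py <<'E'
from h import *
from scipy.linalg import logm,expm
def goalR(z,y):
    z=np.array(z,float); z/=np.linalg.norm(z); y=np.array(y,float); y-=z*(y@z); y/=np.linalg.norm(y)
    return np.stack([np.cross(y,z),y,z],1)
def step(T,r):
    T=T.copy(); T[:3,3]+=T[:3,:3]@(np.array(r[:3])*.025); T[:3,:3]=T[:3,:3]@Rn.from_rotvec(np.array(r[3:])*.1).as_matrix(); return T
def cur():
    s=arm.observe(); T=np.eye(4); T[:3,:3]=Rn.from_rotvec(s["ee_rot"]).as_matrix(); T[:3,3]=s["position"]; return T
def plan(p,R,N,T=None):
    T=cur() if T is None else T
    G=np.eye(4); G[:3,:3]=R; G[:3,3]=p
    w=Rn.from_matrix(T[:3,:3].T@R).as_rotvec()/N/.1
    # straight line, constant turn
    d=(np.array(p)-T[:3,3])/N
    for i in range(N):
        v=T[:3,:3].T@d/.025; r=np.r_[v,w]; print(r.round(2).tolist()); T=step(T,r.round(2))
    print("end err",(T[:3,3]-p).round(4)); return T
n=np.array([.568,.080,.819]); up=np.array([-.811,-.114,.574]); s=np.array([.139,-.99,0])
RG=goalR(-n,s)
E
python3 - <<'E'
from plan import *
O=np.array([.509,.363,.112])
g=O+n*.13
print("hover",g); 
T=plan(g+[0,0,.02],RG,40)
for fn in ["top0","side0"]:
    X,p,z=cloud(fn); H=cv2.cvtColor(p,cv2.COLOR_RGB2HSV)
    w=(z>0)&(X[...,0]>.1)&(X[...,0]<.7)&(X[...,1]<-.1)&(X[...,1]>-.45)
    ctl=w&(X[...,2]>.14)&(X[...,2]<.16); Q=X[ctl]; 
    (c,sz,a)=cv2.minAreaRect((Q[:,:2]*1000).astype(np.float32)); print(fn,"ctl",c,sz,a, cv2.boxPoints((c,sz,a)).round(0).tolist())
    b=w&(H[...,0]>100)&(H[...,0]<125)&(H[...,1]>120)&(X[...,0]>.5); Q=X[b]
    t=Q[(Q[:,2]>.07)]; print("blue z",np.percentile(Q[:,2],[2,98]).round(3),"line x=a*y+b",np.polyfit(t[:,1],t[:,0],1).round(4),"y",np.percentile(t[:,1],[1,99]).round(3),"max x resid",np.percentile(t[:,0]-np.polyval(np.polyfit(t[:,1],t[:,0],1),t[:,1]),[2,98]).round(4))
    bt=(z>0)&(abs(X[...,0]-.65)<.06)&(abs(X[...,1])<.06)&(X[...,2]>.03); Q=X[bt]; print("bottle",np.median(Q,0).round(3),Q.min(0).round(3),Q.max(0).round(3))
E
```

```text
hover [0.58284 0.3734  0.21847]
[0.67, -0.78, -0.01, 0.02, -0.15, 0.05]
[0.67, -0.78, -0.02, 0.02, -0.15, 0.05]
[0.67, -0.79, -0.03, 0.02, -0.15, 0.05]
[0.66, -0.79, -0.04, 0.02, -0.15, 0.05]
[0.66, -0.79, -0.05, 0.02, -0.15, 0.05]
[0.65, -0.8, -0.05, 0.02, -0.15, 0.05]
[0.65, -0.8, -0.06, 0.02, -0.15, 0.05]
[0.64, -0.8, -0.07, 0.02, -0.15, 0.05]
[0.64, -0.81, -0.08, 0.02, -0.15, 0.05]
[0.63, -0.81, -0.09, 0.02, -0.15, 0.05]
[0.63, -0.81, -0.09, 0.02, -0.15, 0.05]
[0.62, -0.82, -0.1, 0.02, -0.15, 0.05]
[0.62, -0.82, -0.11, 0.02, -0.15, 0.05]
[0.61, -0.82, -0.12, 0.02, -0.15, 0.05]
[0.6, -0.83, -0.12, 0.02, -0.15, 0.05]
[0.6, -0.83, -0.13, 0.02, -0.15, 0.05]
[0.59, -0.83, -0.14, 0.02, -0.15, 0.05]
[0.59, -0.84, -0.15, 0.02, -0.15, 0.05]
[0.58, -0.84, -0.15, 0.02, -0.15, 0.05]
[0.57, -0.84, -0.16, 0.02, -0.15, 0.05]
[0.57, -0.85, -0.17, 0.02, -0.15, 0.05]
[0.56, -0.85, -0.17, 0.02, -0.15, 0.05]
[0.55, -0.85, -0.18, 0.02, -0.15, 0.05]
[0.55, -0.86, -0.19, 0.02, -0.15, 0.05]
[0.54, -0.86, -0.19, 0.02, -0.15, 0.05]
[0.53, -0.86, -0.2, 0.02, -0.15, 0.05]
[0.52, -0.86, -0.21, 0.02, -0.15, 0
[... 543 characters left out ...]
 0.    ]
top0 ctl (328.40936279296875, -274.55126953125) (252.09483337402344, 237.08837890625) 3.1540281772613525 [[196.0, -163.0], [209.0, -400.0], [461.0, -386.0], [448.0, -149.0]]
blue z [0.024 0.082] line x=a*y+b [-0.0542  0.5889] y [-0.378 -0.14 ] max x resid [-0.0054  0.006 ]
bottle [0.645 0.002 0.091] [ 0.625 -0.026  0.031] [0.679 0.029 0.134]
side0 ctl (329.29046630859375, -274.7150573730469) (251.1703643798828, 243.8506317138672) 3.0769529342651367 [[197.0, -160.0], [210.0, -403.0], [461.0, -390.0], [448.0, -146.0]]
blue z [0.022 0.081] line x=a*y+b [-0.056   0.5884] y [-0.376 -0.138] max x resid [-0.0054  0.006 ]
bottle [0.645 0.014 0.084] [ 0.624 -0.02   0.03 ] [0.678 0.032 0.135]
```

Both views agree. The controller's front edge is at x≈0.454 and the drawer front's outer face at about 0.608, so the drawer is open about 0.16 m with roughly 0.14 m of floor reachable. The bottle is at (0.652, 0.003). I'll sweep to the hover above the rack magnifier.

carry_out([
  [0.5,0.67,-0.78,-0.02,0.02,-0.15,0.05],
  [0.5,0.67,-0.78,-0.02,0.02,-0.15,0.05],
  [0.5,0.67,-0.79,-0.03,0.02,-0.15,0.05],
  [0.5,0.66,-0.79,-0.04,0.02,-0.15,0.05],
  [0.5,0.66,-0.79,-0.05,0.02,-0.15,0.05],
  [0.5,0.65,-0.8,-0.05,0.02,-0.15,0.05],
  [0.5,0.65,-0.8,-0.06,0.02,-0.15,0.05],
  [0.5,0.64,-0.8,-0.07,0.02,-0.15,0.05],
])

```text
clock: 0.95
position: [0.2852, -0.3951, 0.2293]
ee_rot: [3.095, 0.473, -0.191]
force: [0.7, 0.0, -0.7]
width: 0.501
gripper_force: 0.0
```

carry_out([
  [0.5,0.64,-0.81,-0.08,0.02,-0.15,0.05],
  [0.5,0.63,-0.81,-0.09,0.02,-0.15,0.05],
  [0.5,0.63,-0.81,-0.09,0.02,-0.15,0.05],
  [0.5,0.62,-0.82,-0.1,0.02,-0.15,0.05],
  [0.5,0.62,-0.82,-0.11,0.02,-0.15,0.05],
  [0.5,0.61,-0.82,-0.12,0.02,-0.15,0.05],
  [0.5,0.6,-0.83,-0.12,0.02,-0.15,0.05],
  [0.5,0.6,-0.83,-0.13,0.02,-0.15,0.05],
])

```text
clock: 1.75
position: [0.3598, -0.2028, 0.2317]
ee_rot: [3.082, 0.408, -0.379]
force: [-0.2, -0.2, -0.3]
width: 0.495
gripper_force: 0.0
```

carry_out([
  [0.5,0.59,-0.83,-0.14,0.02,-0.15,0.05],
  [0.5,0.59,-0.84,-0.15,0.02,-0.15,0.05],
  [0.5,0.58,-0.84,-0.15,0.02,-0.15,0.05],
  [0.5,0.57,-0.84,-0.16,0.02,-0.15,0.05],
  [0.5,0.57,-0.85,-0.17,0.02,-0.15,0.05],
  [0.5,0.56,-0.85,-0.17,0.02,-0.15,0.05],
  [0.5,0.55,-0.85,-0.18,0.02,-0.15,0.05],
  [0.5,0.55,-0.86,-0.19,0.02,-0.15,0.05],
])

```text
clock: 2.55
position: [0.4345, -0.0104, 0.234]
ee_rot: [3.057, 0.341, -0.565]
force: [1.1, 0.2, -0.6]
width: 0.5
gripper_force: 0.0
```

carry_out([
  [0.5,0.54,-0.86,-0.19,0.02,-0.15,0.05],
  [0.5,0.53,-0.86,-0.2,0.02,-0.15,0.05],
  [0.5,0.52,-0.86,-0.21,0.02,-0.15,0.05],
  [0.5,0.52,-0.87,-0.21,0.02,-0.15,0.05],
  [0.5,0.51,-0.87,-0.22,0.02,-0.15,0.05],
  [0.5,0.5,-0.87,-0.22,0.02,-0.15,0.05],
  [0.5,0.49,-0.88,-0.23,0.02,-0.15,0.05],
  [0.5,0.49,-0.88,-0.23,0.02,-0.15,0.05],
])

```text
clock: 3.35
position: [0.5092, 0.1818, 0.2361]
ee_rot: [3.019, 0.273, -0.749]
force: [0.8, -0.3, 0.1]
width: 0.499
gripper_force: 0.0
```

carry_out([
  [0.5,0.48,-0.88,-0.24,0.02,-0.15,0.05],
  [0.5,0.47,-0.89,-0.24,0.02,-0.15,0.05],
  [0.5,0.46,-0.89,-0.25,0.02,-0.15,0.05],
  [0.5,0.45,-0.89,-0.26,0.02,-0.15,0.05],
  [0.5,0.44,-0.89,-0.26,0.02,-0.15,0.05],
  [0.5,0.44,-0.9,-0.26,0.02,-0.15,0.05],
  [0.5,0.43,-0.9,-0.27,0.02,-0.15,0.05],
  [0.5,0.42,-0.9,-0.27,0.02,-0.15,0.05],
])

```text
clock: 4.15
position: [0.5827, 0.3733, 0.2364]
ee_rot: [2.972, 0.202, -0.926]
force: [-24.7, -24.8, 20.9]
width: 0.503
gripper_force: 0.0
```

carry_out([
  [0.5,0,0,0,0,0,0],
  [0.5,0,0,0,0,0,0],
])

```text
clock: 4.35
position: [0.5816, 0.373, 0.2361]
ee_rot: [2.97, 0.205, -0.926]
force: [0.2, -0.0, -0.1]
width: 0.501
gripper_force: 0.0
```

```bash
python3 - <<'E'
from plan import *
save("wrist","w1"); print(arm.observe()["joints"].round(3),(cur()[:3,:3]-RG).round(3).tolist())
E
cat > mm.py <<'E'
import sys
from plan import *
fn=sys.argv[1]
X,p,z=cloud(fn); H=cv2.cvtColor(p,cv2.COLOR_RGB2HSV)
O=np.array([.509,.363,.112])
D=X-O; a=D@up;b=D@s;h=D@n
reg=(z>0)&(abs(a)<.11)&(abs(b)<.045)
g=reg&(H[...,1]<40)&(abs(h)<.006); P=X[g]; c=P.mean(0); nn=np.linalg.svd(P-c,full_matrices=False)[2][2]; nn*=np.sign(nn[2])
print("board n",nn.round(3),"board h",np.percentile(h[g],[10,50,90]).round(4),len(P))
m=reg&(H[...,0]<22)&(H[...,1]>130)&(h>.004)&(h<.03)
for nm,k in [("all",m),("handle",m&(a>-.01)&(a<.024)),("loop",m&(a>.03)),("lens",m&(a<-.02))]:
    print(nm,k.sum(),"a",np.percentile(a[k],[1,50,99]).round(4),"b",np.percentile(b[k],[2,50,98]).round(4),"h",np.percentile(h[k],[5,50,95]).round(4))
k=m&(h>.006); print("axis slope b/a",np.polyfit(a[k],b[k],1).round(4))
E
python3 mm.py w1
```

```text
[-0.461  0.97  -0.197  0.711 -0.131  2.002 -2.075] [[0.004, -0.008, 0.004], [0.003, -0.001, 0.019], [0.007, -0.016, -0.004]]
board n [0.569 0.08  0.819] board h [-0.002  -0.0011 -0.0001] 23084
all 3026 a [-0.0609 -0.0031  0.0597] b [-0.0217 -0.0003  0.021 ] h [0.0081 0.0117 0.0139]
handle 987 a [-0.0099  0.0063  0.0235] b [-0.0086 -0.0003  0.008 ] h [0.0114 0.013  0.0142]
loop 536 a [0.0304 0.0487 0.0608] b [-0.0128  0.0024  0.0118] h [0.0059 0.0088 0.01  ]
lens 959 a [-0.0619 -0.044  -0.0201] b [-0.0231 -0.0006  0.0222] h [0.0102 0.0115 0.0127]
axis slope b/a [ 0.0002 -0.0004]
```

View pics/w1.png

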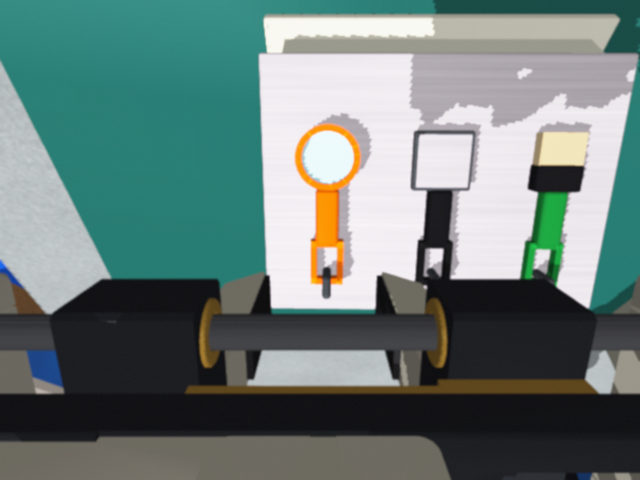

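The view shows the orange magnifier at lens (328,156), its handle down to (327,240), the loop on its hook at (327,265), and the mirror and brush to the right. The wrist measurement agrees with the first estimate within 1 mm. Joint 6 is near its limit here, so I'll descend, where the need for it eases.

```bash
python3 - <<'E'
from plan import *
O=np.array([.509,.363,.112])
T=cur()
plan(O+.006*up+.045*n,T[:3,:3],6)
E
```

```text
[0.03, 0.0, 0.66, 0.0, 0.0, 0.0]
[0.03, 0.0, 0.66, 0.0, 0.0, 0.0]
[0.03, 0.0, 0.66, 0.0, 0.0, 0.0]
[0.03, 0.0, 0.66, 0.0, 0.0, 0.0]
[0.03, 0.0, 0.66, 0.0, 0.0, 0.0]
[0.03, 0.0, 0.66, 0.0, 0.0, 0.0]
end err [-0.      0.0007  0.0006]
```

carry_out([
  [0.5,0.03,0,0.66,0,0,0],
  [0.5,0.03,0,0.66,0,0,0],
  [0.5,0.03,0,0.66,0,0,0],
  [0.5,0.03,0,0.66,0,0,0],
  [0.5,0.03,0,0.66,0,0,0],
  [0.5,0.03,0,0.66,0,0,0],
  [0.5,0,0,0,0,0,0],
  [0.5,0,0,0,0,0,0],
])

```text
clock: 5.2
position: [0.5302, 0.3665, 0.1543]
ee_rot: [2.972, 0.203, -0.924]
force: [0.4, -0.3, -0.3]
width: 0.506
gripper_force: 0.0
```

```bash
python3 - <<'E'
from plan import *
O=np.array([.509,.363,.112])
T=cur(); d=T[:3,3]-O
print(arm.observe()["joints"].round(3),"a,b,h",(d@up).round(4),(d@s).round(4),(d@n).round(4),"rot err tool",Rn.from_matrix(T[:3,:3].T@RG).as_rotvec().round(4))
plan(O+.006*up+.002*n,RG,3)
E
```

```text
[-0.452  0.91  -0.219  1.04  -0.119  1.731 -2.056] a,b,h 0.0066 -0.0005 0.047 rot err tool [-0.0194 -0.0093  0.0027]
[0.0, 0.02, 0.6, -0.06, -0.03, 0.01]
[0.0, 0.01, 0.6, -0.06, -0.03, 0.01]
[0.01, 0.01, 0.6, -0.06, -0.03, 0.01]
end err [-0.0001  0.0001  0.    ]
```

carry_out([
  [0.5,0,0.02,0.6,-0.06,-0.03,0.01],
  [0.5,0,0.01,0.6,-0.06,-0.03,0.01],
  [0.5,0,0.01,0.6,-0.06,-0.03,0.01],
  [0.5,0,0,0,0,0,0],
])

```text
clock: 5.6
position: [0.5051, 0.3632, 0.1169]
ee_rot: [2.951, 0.206, -0.929]
force: [1.1, 0.4, 0.4]
width: 0.501
gripper_force: 0.0
```

carry_out([
  [0.1,0,0,0,0,0,0],
  [0.1,0,0,0,0,0,0],
  [0.1,0,0,0,0,0,0],
  [0.1,0,0,0,0,0,0],
  [0.1,0,0,0,0,0,0],
  [0.1,0,0,0,0,0,0],
], squeeze=25)

```text
clock: 6.2
position: [0.5048, 0.3634, 0.1163]
ee_rot: [2.951, 0.206, -0.93]
force: [1.6, -0.9, 1.8]
width: 0.194
gripper_force: 25.0
```

```bash
python3 - <<'E'
from plan import *
O=np.array([.509,.363,.112])
T=cur(); d=T[:3,3]-O; o=arm.observe()
print("a,b,h",(d@up).round(4),(d@s).round(4),(d@n).round(4),o["width"]*92,o["gripper_force"],"rot err",Rn.from_matrix(T[:3,:3].T@RG).as_rotvec().round(4))
E
```

```text
a,b,h 0.0058 -0.001 0.0012 17.830053365013512 24.998695850372314 rot err [-0.0012 -0.0003  0.0003]
```

Gripped at 17.8 mm, as expected for the handle. Now 14.5 mm up the slope, then square out.

carry_out([
  [0.1,-0.2,0,-0.02,0,0,0],
  [0.1,-0.2,0,-0.02,0,0,0],
  [0.1,-0.18,0,-0.02,0,0,0],
  [0.1,0,0,0,0,0,0],
])

```text
clock: 6.6
position: [0.4931, 0.3622, 0.1264]
ee_rot: [2.951, 0.208, -0.931]
force: [-0.3, -0.8, -0.9]
width: 0.191
gripper_force: 25.0
```

carry_out([
  [0.1,0,0,-0.3,0,0,0],
  [0.1,0,0,-0.4,0,0,0],
  [0.1,0,0,-0.4,0,0,0],
  [0.1,0,0,-0.4,0,0,0],
  [0.1,0,0,-0.4,0,0,0],
  [0.1,0,0,-0.4,0,0,0],
  [0.1,0,0,0,0,0,0],
])

```text
clock: 7.3
position: [0.5276, 0.3668, 0.174]
ee_rot: [2.953, 0.206, -0.928]
force: [-0.1, 0.0, -0.9]
width: 0.193
gripper_force: 25.0
```

```bash
python3 - <<'E'
from plan import *
o=arm.observe(); O=np.array([.509,.363,.112]); d=o["position"]-O
print("a,b,h",(d@up).round(4),(d@s).round(4),(d@n).round(4),o["width"]*92,o["gripper_force"],o["joints"].round(2))
save("side","s2"); save("wrist","w2")
a=cv2.resize(load("s2")[0][230:430,180:420],(400,333)); b=cv2.resize(load("w2")[0],(400,300))
o=np.zeros((333,800,3),np.uint8); o[:,:400]=a; o[:300,400:]=b; cv2.imwrite("pics/c2.png",o[:,:,::-1])
# unit frame: yaw; path goals
y=np.radians(3.15); ux=np.array([-np.cos(y),-np.sin(-y)*1,0])
E
```

```text
a,b,h 0.0201 -0.0012 0.0616 17.742817946799686 24.99789208173752 [-0.46  0.9  -0.22  1.01 -0.12  1.78 -2.07]
```

View pics/c2.png

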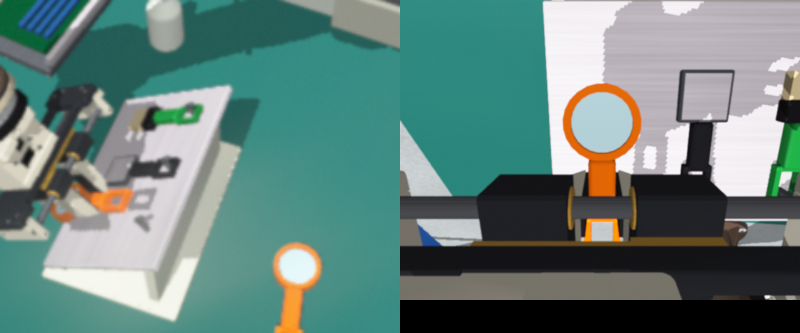

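The magnifier is free and held level with the pads. The bare hook shows at (145,215) in the crop, and the mirror and brush are still in place. Next I'll rise, level the tool and carry it over.

```bash
python3 - <<'E'
from plan import *
RD=goalR([0,0,-1],[.055,-.998,0])
T=plan([.52,.36,.30],RD,8); print()
T=plan([.518,-.233,.28],RD,25,T); 
E
```

```text
[-0.39, 0.03, -0.5, 0.03, 0.76, 0.1]
[-0.36, 0.03, -0.53, 0.03, 0.76, 0.1]
[-0.31, 0.03, -0.55, 0.03, 0.76, 0.1]
[-0.27, 0.03, -0.58, 0.03, 0.76, 0.1]
[-0.23, 0.03, -0.6, 0.03, 0.76, 0.1]
[-0.18, 0.03, -0.61, 0.03, 0.76, 0.1]
[-0.13, 0.03, -0.62, 0.03, 0.76, 0.1]
[-0.08, 0.03, -0.63, 0.03, 0.76, 0.1]
end err [ 0.0001  0.0003 -0.0001]

[-0.06, 0.95, 0.03, 0.0, 0.0, 0.0]
[-0.06, 0.95, 0.03, 0.0, 0.0, 0.0]
[-0.06, 0.95, 0.03, 0.0, 0.0, 0.0]
[-0.06, 0.95, 0.03, 0.0, 0.0, 0.0]
[-0.06, 0.95, 0.03, 0.0, 0.0, 0.0]
[-0.06, 0.95, 0.03, 0.0, 0.0, 0.0]
[-0.06, 0.95, 0.03, 0.0, 0.0, 0.0]
[-0.06, 0.95, 0.03, 0.0, 0.0, 0.0]
[-0.06, 0.95, 0.03, 0.0, 0.0, 0.0]
[-0.06, 0.95, 0.03, 0.0, 0.0, 0.0]
[-0.06, 0.95, 0.03, 0.0, 0.0, 0.0]
[-0.06, 0.95, 0.03, 0.0, 0.0, 0.0]
[-0.06, 0.95, 0.03, 0.0, 0.0, 0.0]
[-0.06, 0.95, 0.03, 0.0, 0.0, 0.0]
[-0.06, 0.95, 0.03, 0.0, 0.0, 0.0]
[-0.06, 0.95, 0.03, 0.0, 0.0, 0.0]
[-0.06, 0.95, 0.03, 0.0, 0.0, 0.0]
[-0.06, 0.95, 0.03, 0.0, 0.0, 0.0]
[-0.06, 0.95, 0.03, 0.0, 0.0, 0.0]
[-0.06, 0.95, 0.03, 0.0, 0.0, 0.0]
[-0.06, 0.95, 0.03, 0.0, 0.0, 0.0]
[-0.06, 0.95, 0.03, 0.0, 0.0, 0.0]
[-0.06, 0.95, 0.03, 0.0, 0.0, 0.0]
[-0.06, 0.95, 0.03, 0.0, 0.0, 0.0]
[-0.06, 0.95, 0.03, 0.0, 0.0, 0.0]
end err [-0.0015 -0.0016  0.0013]
```

carry_out([
  [0.1,-0.39,0.03,-0.5,0.03,0.76,0.1],
  [0.1,-0.36,0.03,-0.53,0.03,0.76,0.1],
  [0.1,-0.31,0.03,-0.55,0.03,0.76,0.1],
  [0.1,-0.27,0.03,-0.58,0.03,0.76,0.1],
  [0.1,-0.23,0.03,-0.6,0.03,0.76,0.1],
  [0.1,-0.18,0.03,-0.61,0.03,0.76,0.1],
  [0.1,-0.13,0.03,-0.62,0.03,0.76,0.1],
  [0.1,-0.08,0.03,-0.63,0.03,0.76,0.1],
])

```text
clock: 8.2
position: [0.5194, 0.36, 0.3005]
ee_rot: [3.14, 0.09, -0.0]
force: [-0.0, 0.6, -0.7]
width: 0.194
gripper_force: 25.0
```

carry_out([
  [0.1,-0.02,0.3,0.03,0,0,0],
  [0.1,-0.04,0.6,0.03,0,0,0],
  [0.1,-0.06,0.9,0.03,0,0,0],
  [0.1,-0.06,0.95,0.03,0,0,0],
  [0.1,-0.06,0.95,0.03,0,0,0],
  [0.1,-0.06,0.95,0.03,0,0,0],
  [0.1,-0.06,0.95,0.03,0,0,0],
  [0.1,-0.06,0.95,0.03,0,0,0],
])

```text
clock: 9.0
position: [0.5187, 0.1928, 0.2919]
ee_rot: [3.138, 0.086, -0.012]
force: [0.1, -0.9, -0.1]
width: 0.196
gripper_force: 25.0
```

carry_out([
  [0.1,-0.06,0.95,0.03,0,0,0],
  [0.1,-0.06,0.95,0.03,0,0,0],
  [0.1,-0.06,0.95,0.03,0,0,0],
  [0.1,-0.06,0.95,0.03,0,0,0],
  [0.1,-0.06,0.95,0.03,0,0,0],
  [0.1,-0.06,0.95,0.03,0,0,0],
  [0.1,-0.06,0.95,0.03,0,0,0],
  [0.1,-0.06,0.95,0.03,0,0,0],
])

```text
clock: 9.8
position: [0.5167, 0.0027, 0.2862]
ee_rot: [3.14, 0.086, -0.012]
force: [0.1, -0.4, -1.6]
width: 0.195
gripper_force: 25.0
```

carry_out([
  [0.1,-0.06,0.95,0.03,0,0,0],
  [0.1,-0.06,0.95,0.03,0,0,0],
  [0.1,-0.06,0.95,0.03,0,0,0],
  [0.1,-0.06,0.95,0.03,0,0,0],
  [0.1,-0.06,0.95,0.03,0,0,0],
  [0.1,-0.06,0.9,0.03,0,0,0],
  [0.1,-0.06,0.6,0.03,0,0,0],
  [0.1,0,0.3,0,0,0,0],
])

```text
clock: 10.6
position: [0.5148, -0.1617, 0.281]
ee_rot: [-3.14, -0.083, 0.012]
force: [-0.6, 0.5, -1.4]
width: 0.192
gripper_force: 25.0
```

```bash
python3 - <<'E'
from plan import *
RD=goalR([0,0,-1],[.055,-.998,0])
o=arm.observe();print(o["position"],o["joints"].round(2),o["width"]*92,o["gripper_force"])
save("wrist","w3")
X,p,z=cloud("w3"); H=cv2.cvtColor(p,cv2.COLOR_RGB2HSV)
T=cur(); L=(X-T[:3,3])@T[:3,:3]
m=(z>0)&(H[...,0]<22)&(H[...,1]>130)&(abs(L[...,2])<.03)&(abs(L[...,0])<.1)&(abs(L[...,1])<.05)
Q=L[m&(L[...,0]>.02)]; print("mag in tool x",np.percentile(Q[:,0],[1,99]).round(4),"y",np.percentile(Q[:,1],[2,50,98]).round(4),"zfit",np.polyfit(Q[:,0],Q[:,2],1).round(4),len(Q))
b=(z>0)&(H[...,0]>100)&(H[...,0]<125)&(H[...,1]>120)&(X[...,2]>.07)&(X[...,2]<.09)&(X[...,0]>.5); t=X[b]
print("front",np.polyfit(t[:,1],t[:,0],1).round(4),np.percentile(t[:,1],[1,99]).round(3),np.percentile(t[:,0]-np.polyval(np.polyfit(t[:,1],t[:,0],1),t[:,1]),[2,98]).round(4))
f=(z>0)&(H[...,1]<40)&(H[...,2]>150)&(X[...,2]<.03)&(X[...,2]>.005)&(X[...,0]>.5)&(X[...,0]<.59)&(X[...,1]>-.33)&(X[...,1]<-.15); print("floor z",np.percentile(X[f][:,2],[5,50,95]).round(4),"y",np.percentile(X[f][:,1],[1,99]).round(4),"x",np.percentile(X[f][:,0],[1,99]).round(4))
plan([.518,-.233,.07],RD,10)
E
```

```text
[ 0.5148202  -0.16165707  0.28102881] [ 0.16  0.26  0.06  1.7  -0.01  1.19 -1.3 ] 17.68893389126144 24.99791443347931
mag in tool x [0.0205 0.0668] y [-0.0243 -0.0028  0.0209] zfit [ 0.0012 -0.0098] 4500
front [-0.054  0.587] [-0.378 -0.142] [-0.0055  0.0056]
floor z [0.0113 0.0127 0.0141] y [-0.3165 -0.1616] x [0.5012 0.5894]
[0.0, 0.28, 0.85, -0.0, 0.01, -0.0]
[0.0, 0.28, 0.85, -0.0, 0.01, -0.0]
[0.0, 0.28, 0.85, -0.0, 0.01, -0.0]
[-0.0, 0.28, 0.85, -0.0, 0.01, -0.0]
[-0.0, 0.28, 0.85, -0.0, 0.01, -0.0]
[-0.0, 0.28, 0.85, -0.0, 0.01, -0.0]
[-0.0, 0.28, 0.85, -0.0, 0.01, -0.0]
[-0.0, 0.28, 0.85, -0.0, 0.01, -0.0]
[-0.01, 0.28, 0.85, -0.0, 0.01, -0.0]
[-0.01, 0.28, 0.85, -0.0, 0.01, -0.0]
end err [-0.      0.0012 -0.0012]
```

View pics/w3.png

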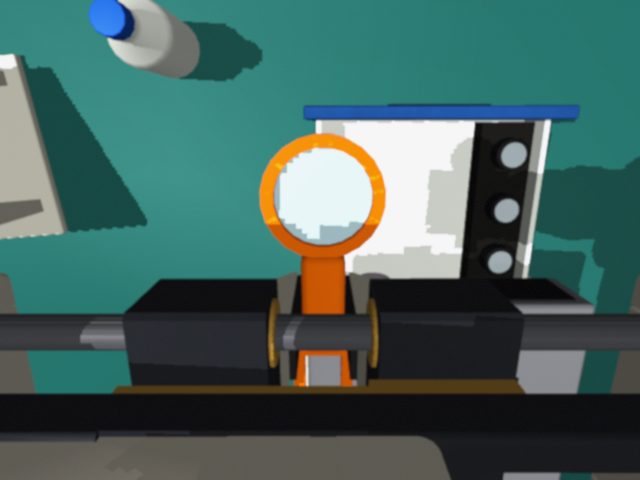

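The wrist view shows the magnifier held straight: lens centre (323,195), lens end 67 mm ahead of the TCP and tilted less than 0.01. The drawer floor is to its right at (400,190), with the front edge at row 112. I'll shift 77 mm along tool y, then lower.

carry_out([
  [0.1,0,0.6,0.3,0,0.01,0],
  [0.1,0,0.85,0.6,0,0.01,0],
  [0.1,0,0.85,0.7,0,0.01,0],
  [0.1,0,0.6,0.9,0,0.01,0],
  [0.1,0,0.1,0.9,0,0.01,0],
  [0.1,0,0,0.9,0,0.01,0],
  [0.1,0,0,0.9,0,0,0],
  [0.1,0,0,0.9,0,0,0],
])

```text
clock: 11.45
position: [0.5206, -0.2332, 0.1287]
ee_rot: [-3.14, -0.091, -0.004]
force: [0.4, 0.6, -0.9]
width: 0.196
gripper_force: 25.0
```

carry_out([
  [0.1,0,0,0.8,0,0,0],
  [0.1,0,0,0.8,0,0,0],
  [0.1,0,0,0.5,0,0,0],
  [0.1,0,0,0,0,0,0],
])

```text
clock: 11.85
position: [0.5198, -0.2328, 0.0759]
ee_rot: [-3.139, -0.09, 0.0]
force: [0.1, 0.1, -1.5]
width: 0.191
gripper_force: 25.0
```

```bash
python3 - <<'E'
from plan import *
RD=goalR([0,0,-1],[.055,-.998,0])
T=cur(); print(T[:3,3],Rn.from_matrix(T[:3,:3].T@RD).as_rotvec().round(4),arm.observe()["force"].round(1))
save("wrist","w4"); 
plan([.518,-.236,.0165],RD,7)
E
```

```text
[ 0.519832   -0.23276307  0.0758814 ] [-0.0013  0.0003  0.0025] [ 0.1  0.1 -1.5]
[-0.02, 0.02, 0.35, -0.0, -0.0, 0.0]
[-0.02, 0.02, 0.35, -0.0, -0.0, 0.0]
[-0.02, 0.02, 0.35, -0.0, -0.0, 0.0]
[-0.02, 0.02, 0.35, -0.0, -0.0, 0.0]
[-0.02, 0.02, 0.35, -0.0, -0.0, 0.0]
[-0.02, 0.02, 0.35, -0.0, -0.0, 0.0]
[-0.02, 0.02, 0.35, -0.0, -0.0, 0.0]
end err [-0.0006 -0.0007 -0.0006]
```

carry_out([
  [0.1,-0.02,0.03,0.4,0,0,0],
  [0.1,-0.02,0.02,0.4,0,0,0],
  [0.1,-0.02,0.02,0.4,0,0,0],
  [0.1,-0.02,0.02,0.4,0,0,0],
  [0.1,0,0.02,0.4,0,0,0],
  [0.1,0,0,0.3,0,0,0],
  [0.1,0,0,0,0,0,0],
])

```text
clock: 12.6
position: [0.5188, -0.2358, 0.0191]
ee_rot: [-3.14, -0.09, -0.002]
force: [-1.2, 0.0, -0.4]
width: 0.197
gripper_force: 25.0
```

carry_out([
  [0.1,0,0,0.05,0,0,0],
  [0.1,0,0,0.03,0,0,0],
  [0.1,0,0,0,0,0,0],
])

```text
clock: 12.9
position: [0.5198, -0.2361, 0.0187]
ee_rot: [3.14, 0.09, 0.006]
force: [-0.9, 0.2, -0.0]
width: 0.192
gripper_force: 25.0
```

carry_out([
  [0.1,0,0,0.04,0,0,0],
  [0.1,0,0,0.04,0,0,0],
  [0.1,0,0,0,0,0,0],
])

```text
clock: 13.2
position: [0.5195, -0.236, 0.0164]
ee_rot: [3.14, 0.09, 0.005]
force: [0.1, -0.9, -1.5]
width: 0.192
gripper_force: 25.0
```

carry_out([
  [0.1,0,0,0.04,0,0,0],
  [0.1,0,0,0,0,0,0],
])

```text
clock: 13.4
position: [0.5195, -0.236, 0.0153]
ee_rot: [3.14, 0.09, 0.005]
force: [-0.0, -0.1, -0.4]
width: 0.192
gripper_force: 25.0
```

carry_out([
  [0.1,0,0,0.04,0,0,0],
  [0.1,0,0,0,0,0,0],
])

```text
clock: 13.6
position: [0.5197, -0.2361, 0.0145]
ee_rot: [3.14, 0.09, 0.005]
force: [-0.0, 0.4, -0.7]
width: 0.192
gripper_force: 25.0
```

carry_out([
  [0.1,0,0,0.03,0,0,0],
  [0.1,0,0,0,0,0,0],
])

```text
clock: 13.8
position: [0.5203, -0.2361, 0.0144]
ee_rot: [3.14, 0.09, 0.007]
force: [-0.7, 1.2, 6.2]
width: 0.194
gripper_force: 25.0
```

It is down, with 6 N of contact. Releasing, then rising straight.

carry_out([
  [0.23,0,0,0,0,0,0],
  [0.3,0,0,0,0,0,0],
  [0.45,0,0,0,0,0,0],
  [0.45,0,0,0,0,0,0],
  [0.45,0,0,0,0,0,0],
])

```text
clock: 14.3
position: [0.5198, -0.2363, 0.0139]
ee_rot: [3.14, 0.09, 0.006]
force: [-0.1, -1.0, 4.0]
width: 0.444
gripper_force: 2.1
```

carry_out([
  [0.45,0,0,-0.2,0,0,0],
  [0.45,0,0,-0.6,0,0,0],
  [0.45,0,0,-0.9,0,0,0],
  [0.45,0,0,-0.9,0,0,0],
  [0.45,0,0,-0.9,0,0,0],
  [0.45,0,0,-0.9,0,0,0],
  [0.45,0,0,-0.9,0,0,0],
  [0.45,0,0,-0.9,0,0,0],
])

```text
clock: 15.1
position: [0.5186, -0.2357, 0.1696]
ee_rot: [-3.14, -0.09, -0.004]
force: [1.1, -0.4, 0.1]
width: 0.452
gripper_force: 0.0
```

```bash
python3 - <<'E'
from plan import *
T=cur(); print(T[:3,3],arm.observe()["joints"].round(2))
save("wrist","w5")
X,p,z=cloud("w5"); H=cv2.cvtColor(p,cv2.COLOR_RGB2HSV)
w=(z>0)&(X[...,1]<-.13)&(X[...,1]>-.4)&(X[...,0]>.4)
m=w&(H[...,0]<22)&(H[...,1]>130)&(X[...,2]<.05); Q=X[m]
print("mag x",np.percentile(Q[:,0],[1,99]).round(4),"y",np.percentile(Q[:,1],[1,50,99]).round(4),"z",np.percentile(Q[:,2],[5,50,95]).round(4))
b=w&(H[...,0]>100)&(H[...,0]<125)&(H[...,1]>120)&(X[...,2]>.07)&(X[...,2]<.09)&(X[...,0]>.5); t=X[b]
print("front",np.polyfit(t[:,1],t[:,0],1).round(4),np.percentile(t[:,1],[1,99]).round(3))
E
```

```text
[ 0.51860502 -0.23571525  0.16961944] [ 0.27  0.4   0.08  1.79 -0.04  0.95 -1.14]
mag x [0.4657 0.586 ] y [-0.2548 -0.2351 -0.2103] z [0.0219 0.0249 0.0273]
front [-0.0545  0.5875] [-0.378 -0.142]
```

View pics/w5.png

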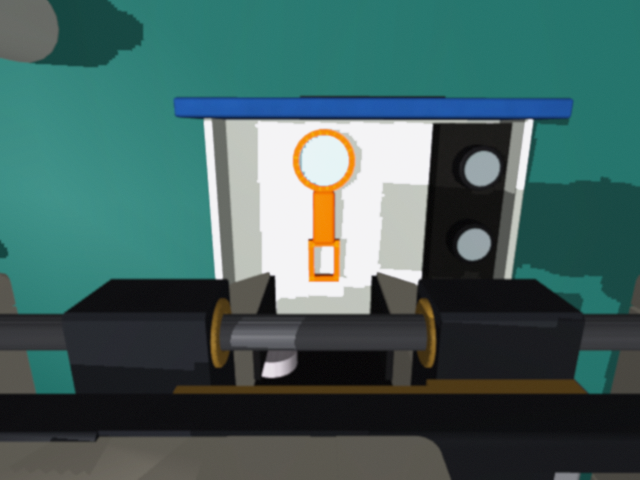

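The picture shows the magnifier lying flat in the drawer: lens (323,160), loop to (323,280), top at z 25 mm, x 0.466 to 0.586, clear of the front at row 107. Now to the front of the drawer, tilting 41 degrees into the unit.

```bash
python3 - <<'E'
from plan import *
a=np.radians(41); ux=np.array([-.9985,-.054,0])
RD=goalR([0,0,-1],[.054,-.9985,0]); RP=goalR(np.sin(a)*ux+[0,0,-np.cos(a)],[.054,-.9985,0])
T=plan([.665,-.257,.16],RD,8); print()
T=plan([.655,-.259,.045],RP,8,T)
E
```

```text
[0.72, 0.14, 0.07, 0.0, -0.01, 0.0]
[0.72, 0.14, 0.07, 0.0, -0.01, 0.0]
[0.72, 0.14, 0.07, 0.0, -0.01, 0.0]
[0.72, 0.14, 0.07, 0.0, -0.01, 0.0]
[0.72, 0.14, 0.07, 0.0, -0.01, 0.0]
[0.72, 0.14, 0.07, 0.0, -0.01, 0.0]
[0.72, 0.14, 0.07, 0.0, -0.01, 0.0]
[0.72, 0.14, 0.07, 0.0, -0.01, 0.0]
end err [ 0.0008  0.0008 -0.0001]

[-0.05, 0.01, 0.57, 0.0, -0.89, 0.0]
[-0.0, 0.01, 0.58, 0.0, -0.89, 0.0]
[0.05, 0.01, 0.57, 0.0, -0.89, 0.0]
[0.1, 0.01, 0.57, 0.0, -0.89, 0.0]
[0.15, 0.01, 0.56, 0.0, -0.89, 0.0]
[0.2, 0.01, 0.54, 0.0, -0.89, 0.0]
[0.25, 0.01, 0.52, 0.0, -0.89, 0.0]
[0.29, 0.01, 0.5, 0.0, -0.89, 0.0]
end err [ 0.0004 -0.      0.    ]
```

carry_out([
  [0,0.72,0.14,0.07,0,0,0],
  [0,0.72,0.14,0.07,0,0,0],
  [0,0.72,0.14,0.07,0,0,0],
  [0,0.72,0.14,0.07,0,0,0],
  [0,0.72,0.14,0.07,0,0,0],
  [0,0.72,0.14,0.07,0,0,0],
  [0,0.72,0.14,0.07,0,0,0],
  [0,0.72,0.14,0.07,0,0,0],
], squeeze=5)

```text
clock: 15.95
position: [0.6648, -0.2556, 0.1547]
ee_rot: [-3.14, -0.09, -0.003]
force: [-0.6, -0.1, -0.4]
width: 0.006
gripper_force: 0.0
```

carry_out([
  [0,-0.05,0.01,0.57,0,-0.89,0],
  [0,0,0.01,0.58,0,-0.89,0],
  [0,0.05,0.01,0.57,0,-0.89,0],
  [0,0.1,0.01,0.57,0,-0.89,0],
  [0,0.15,0.01,0.56,0,-0.89,0],
  [0,0.2,0.01,0.54,0,-0.89,0],
  [0,0.25,0.01,0.52,0,-0.89,0],
  [0,0.29,0.01,0.5,0,-0.89,0],
])

```text
clock: 16.75
position: [0.6544, -0.2579, 0.0399]
ee_rot: [2.925, 0.084, -1.088]
force: [0.5, -0.4, -0.0]
width: 0.002
gripper_force: 0.0
```

carry_out([
  [0,0,0,0,0,0,0],
  [0,0,0,0,0,0,0],
])

```text
clock: 16.95
position: [0.6541, -0.2583, 0.0385]
ee_rot: [2.926, 0.084, -1.084]
force: [-0.4, -0.3, 1.8]
width: 0.003
gripper_force: 0.0
```

```bash
python3 - <<'E'
from plan import *
a=np.radians(41); ux=np.array([-.9985,-.054,0])
RP=goalR(np.sin(a)*ux+[0,0,-np.cos(a)],[.054,-.9985,0])
T=cur(); print(T[:3,3],"rot err",Rn.from_matrix(T[:3,:3].T@RP).as_rotvec().round(3),arm.observe()["joints"].round(3),"ux in tool",(T[:3,:3].T@ux).round(3),"z in tool",T[2,:3].round(3))
plan([.620,-.261,.045],RP,4)
E
```

```text
[ 0.65406284 -0.25830281  0.03851259] rot err [ 0.002 -0.006  0.003] [ 0.15   1.223  0.198  0.708  0.036  1.895 -1.229] ux in tool [-0.759 -0.003  0.651] z in tool [-0.651 -0.    -0.759]
[-0.3, 0.01, 0.17, 0.0, -0.02, 0.01]
[-0.3, 0.01, 0.17, 0.0, -0.02, 0.01]
[-0.3, 0.01, 0.17, 0.0, -0.02, 0.01]
[-0.3, 0.01, 0.18, 0.0, -0.02, 0.01]
end err [ 0.0002 -0.0002  0.0001]
```

carry_out([
  [0,-0.3,0.01,0.17,0,0,0],
  [0,-0.3,0.01,0.17,0,0,0],
  [0,-0.3,0.01,0.17,0,0,0],
  [0,-0.3,0.01,0.17,0,0,0],
  [0,0,0,0,0,0,0],
])

```text
clock: 17.45
position: [0.6213, -0.2625, 0.0517]
ee_rot: [2.929, 0.081, -1.072]
force: [-0.4, 0.5, 0.5]
width: 0.009
gripper_force: 0.0
```

carry_out([
  [0,-0.12,0,0.1,0,0,0],
  [0,-0.12,0,0.1,0,0,0],
  [0,-0.12,0,0.1,0,0,0],
  [0,-0.12,0,0.1,0,0,0],
])

```text
clock: 17.85
position: [0.6051, -0.2622, 0.0472]
ee_rot: [2.927, 0.084, -1.082]
force: [0.9, -0.7, 0.7]
width: 0.006
gripper_force: 0.7
```

carry_out([
  [0,-0.16,0,0.14,0,0,0],
  [0,-0.24,0,0.21,0,0,0],
  [0,-0.24,0,0.21,0,0,0],
  [0,-0.24,0,0.21,0,0,0],
  [0,-0.24,0,0.21,0,0,0],
  [0,-0.24,0,0.21,0,0,0],
  [0,-0.24,0,0.21,0,0,0],
  [0,-0.24,0,0.21,0,0,0],
])

```text
clock: 18.65
position: [0.5436, -0.2656, 0.0465]
ee_rot: [2.927, 0.084, -1.083]
force: [2.5, 0.9, 1.6]
width: 0.005
gripper_force: 1.0
```

carry_out([
  [0,-0.24,0,0.21,0,0,0],
  [0,-0.24,0,0.21,0,0,0],
  [0,-0.24,0,0.21,0,0,0],
  [0,-0.24,0,0.21,0,0,0],
  [0,-0.16,0,0.14,0,0,0],
  [0,-0.1,0,0.09,0,0,0],
  [0,0,0,0,0,0,0],
])

```text
clock: 19.35
position: [0.503, -0.2682, 0.0461]
ee_rot: [2.926, 0.083, -1.084]
force: [0.1, 0.0, -0.6]
width: 0.007
gripper_force: 0.0
```

```bash
python3 - <<'E'
from plan import *
T=cur(); print(T[:3,3],arm.observe()["force"].round(1))
save("top","t3")
X,p,z=cloud("t3"); H=cv2.cvtColor(p,cv2.COLOR_RGB2HSV)
b=(z>0)&(H[...,0]>100)&(H[...,0]<125)&(H[...,1]>120)&(X[...,2]>.07)&(X[...,2]<.09)&(X[...,0]>.4)&(X[...,1]<-.13); t=X[b]
print("front",np.polyfit(t[:,1],t[:,0],1).round(4),len(t)); print("outer at y=-.26",np.polyval(np.polyfit(t[:,1],t[:,0],1),-.26)+.006)
cv2.imwrite("pics/t3c.png",cv2.resize(p[180:430,380:560],(540,594) if 0 else (432,600))[:,:,::-1])
E
```

```text
[ 0.50298936 -0.26822585  0.04608977] [ 0.1  0.  -0.6]
front [-0.0113  0.4906] 20
outer at y=-.26 0.49957839227373885
```

View pics/t3c.png

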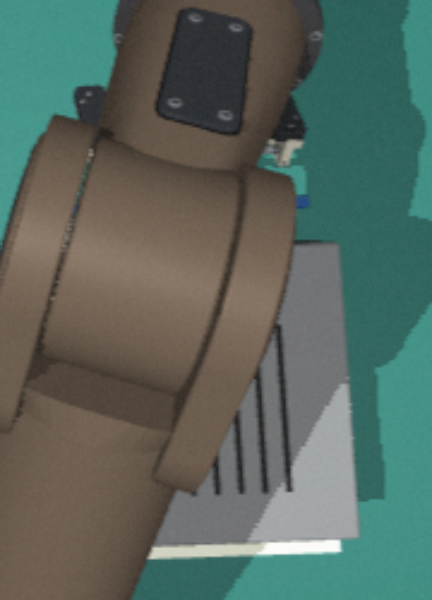

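The arm covers most of the front; its blue end shows at crop (302,201). The front's outer face is at about x 0.50, so roughly 50 mm remain. I'll slow down towards the catch.

carry_out([
  [0,-0.12,0,0.1,0,0,0],
  [0,-0.18,0,0.155,0,0,0],
  [0,-0.18,0,0.155,0,0,0],
  [0,-0.18,0,0.155,0,0,0],
  [0,-0.12,0,0.1,0,0,0],
  [0,-0.09,0,0.08,0,0,0],
  [0,-0.09,0,0.08,0,0,0],
])

```text
clock: 20.1
position: [0.4718, -0.2698, 0.046]
ee_rot: [2.927, 0.084, -1.083]
force: [-0.3, 0.7, 0.5]
width: 0.002
gripper_force: 0.7
```

carry_out([
  [0,-0.08,0,0.07,0,0,0],
  [0,-0.08,0,0.07,0,0,0],
  [0,-0.08,0,0.07,0,0,0],
])

```text
clock: 20.4
position: [0.4643, -0.2702, 0.0459]
ee_rot: [2.927, 0.084, -1.082]
force: [6.1, -0.1, 0.3]
width: 0.009
gripper_force: 3.1
```

Entering the catch (6 N).

carry_out([
  [0,-0.07,0,0.06,0,0,0],
  [0,-0.07,0,0.06,0,0,0],
])

```text
clock: 20.6
position: [0.4627, -0.2703, 0.0458]
ee_rot: [2.929, 0.086, -1.072]
force: [14.9, 0.2, 3.1]
width: 0.008
gripper_force: 7.3
```

carry_out([
  [0,-0.07,0,0.06,0,0,0],
  [0,-0.07,0,0.06,0,0,0],
])

```text
clock: 20.8
position: [0.4584, -0.2705, 0.0459]
ee_rot: [2.929, 0.087, -1.071]
force: [9.7, 0.3, 1.2]
width: 0.004
gripper_force: 4.8
```

carry_out([
  [0,-0.06,0,0.05,0,0,0],
  [0,-0.06,0,0.05,0,0,0],
])

```text
clock: 21.0
position: [0.4514, -0.271, 0.0461]
ee_rot: [2.927, 0.084, -1.081]
force: [1.6, 0.9, -0.5]
width: 0.003
gripper_force: 0.7
```

carry_out([
  [0,-0.06,0,0.05,0,0,0],
  [0,-0.06,0,0.05,0,0,0],
])

```text
clock: 21.2
position: [0.4502, -0.271, 0.0459]
ee_rot: [2.929, 0.086, -1.073]
force: [16.1, 1.9, 3.3]
width: 0.006
gripper_force: 8.4
```

carry_out([
  [0,-0.05,0,0.04,0,0,0],
  [0,0,0,0,0,0,0],
])

```text
clock: 21.4
position: [0.4502, -0.271, 0.046]
ee_rot: [2.93, 0.087, -1.068]
force: [17.0, 1.8, 1.6]
width: 0.006
gripper_force: 8.4
```

It gave way past the catch and stopped firmly at 0.450, the predicted shut place. I'll back off and look.

carry_out([
  [0,0.12,0,-0.1,0,0,0],
  [0,0.3,0,-0.26,0,0,0],
  [0,0.5,0,-0.45,0,0,0],
  [0,0.5,0,-0.45,0,0,0],
  [0,0.3,0,-0.8,0,0,0],
  [0,0,0,-0.9,0,0,0],
  [0,0,0,-0.9,0,0,0],
  [0,0,0,-0.9,0,0,0],
])

```text
clock: 22.2
position: [0.5552, -0.2652, 0.1089]
ee_rot: [2.925, 0.083, -1.087]
force: [-0.0, 0.6, -0.4]
width: 0.004
gripper_force: 0.0
```

```bash
python3 - <<'E'
from plan import *
print(cur()[:3,3])
save("wrist","w6"); save("side","s6")
X,p,z=cloud("s6"); H=cv2.cvtColor(p,cv2.COLOR_RGB2HSV)
for fn in ["s6","w6"]:
    X,p,z=cloud(fn); H=cv2.cvtColor(p,cv2.COLOR_RGB2HSV)
    b=(z>0)&(H[...,0]>100)&(H[...,0]<125)&(H[...,1]>100)&(X[...,2]>.01)&(X[...,2]<.085)&(X[...,0]>.38)&(X[...,1]<-.13)&(X[...,1]>-.4); t=X[b]
    if len(t): k=np.polyfit(t[:,1],t[:,0],1); print(fn,len(t),"front",k.round(4),"at -.26",np.polyval(k,-.26).round(4),"z",np.percentile(t[:,2],[2,98]).round(3))
a=cv2.resize(load("s6")[0],(400,300)); b=cv2.resize(load("w6")[0],(400,300))
cv2.imwrite("pics/c6.png",np.hstack([a,b])[:,:,::-1])
E
```

```text
[ 0.55524156 -0.26515522  0.10891794]
s6 66 front [-0.1623  0.4083] at -.26 0.4505 z [0.013 0.081]
w6 11844 front [-0.0537  0.4279] at -.26 0.4418 z [0.011 0.063]
```

View pics/c6.png

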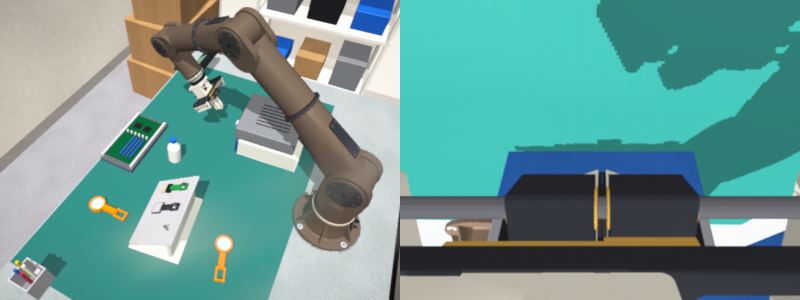

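The picture shows the drawer shut under the controller: its front is behind the grey edge in the side view at (265,140) and blue at (600,165) in the wrist view, at x≈0.442. The mirror and brush hang on the rack, the bottle stands at (174,150), and the gripper is clear. Handing in.

```bash
python3 -c "
from cell import arm
print(arm.sign_off())"
```

```text
the job is handed in; nothing more can be done
None
```

The magnifier is flat in the drawer, which is shut past its catch to the hard stop; the mirror, brush and dispenser look undisturbed in the last picture, and the job is handed in at about 22 s (the hand-in gave no verdict).

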